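Stow the long tube block in its sea cradle

ROBOT

A 6-joint arm with a two-finger parallel gripper is mounted at the origin on the work surface. World frame = base frame: x ahead of the robot, y to its left, z up, the work surface at z = 0. Lengths are in m, angles in degrees, forces in N, time in s.
With the tool pointing down it reaches from about 0.25 to 0.775 m from the base axis. Payload 4 kg.
Tool frame: the origin (TCP) lies on the mounting face of the last link; the fingertips stand 199 mm ahead of it and the grasp point (between the pads) lies 180 mm ahead of it; z points along the fingers, y is the direction in which the jaws open and shut (so a half turn about z gives the same grasp; the last joint's range is limited). The gripper opens to 94 mm and grips with 3 to 60 N. Pads are 16 mm wide; open, the fingers measure 119 mm over their backs; the gripper's body (75 mm by 177 mm) begins 78 mm behind the grasp point.
Start: joints at [-5.907, 4.996, 78.535, -0, 96.463, -5.907], TCP at [0.55, -0, 0.405] pointing down, gripper open.
Joint ranges: [-177.83, 177.83], [-43.37, 116.18], [15.69, 146.23], [-61.86, 241.86], [9.47, 152.12], [-147.06, 147.06]. Speed limits (degrees/s): [159.86, 159.86, 180, 180, 180, 180].

INTERFACE

Orientations are given as a 3x3 rotation matrix whose columns are the frame's x, y, z axes.
In Python, from plant import ctrl gives the robot as it stands.
- The arm moves only by the tool apply_moves, never from a script. Its argument "motion" is a list of rows, each a list of 7 numbers: the shift along the tool's x, y, z in mm, then the turn, a rotation vector about the tool's x, y, z in degrees, then the finger opening in mm, from 0 to 94. A call has exactly 10 rows; each row shifts and turns the commanded pose from where the row before left it, along the tool's axes as they then stand; what a row does not reach is not made up. A row lasts 1/12 s, in which the tool goes at most 41.7 mm and 7.16 degrees, less where a joint would pass 70% of its speed; a pose out of reach is approached as far as the arm can. A call is refused whole if a number of a shift passes 41.7 or a number of a turn 7.16, either way. A call with a gripper value outside its range is refused whole. The fingers move at their own pace and stop on an object; the grip force is fixed at half the most. Time passes only in rows, so rows that do not move let the fingers close, or fill a call up. It gives the time, the measured TCP pose, the force and the opening at its end, in the units of the state.
- ctrl.state(): the state, without advancing time (a new reading comes with each control period).
- ctrl.get_image(name): name is "scene" or "side" or "wrist"; returns the picture (480x640x3 uint8, red, green, blue); there is no depth.
- ctrl.get_calibration(name): a dict with "fx", "fy", "cx", "cy" (pixels), "R" (3x3) and "t" (3): a world point X has camera coordinates R X + t. Camera axes: x right, y down, z forward; pixel columns grow to the right and rows downward; lengths in m; the calibration is good to about 2 mm. The wrist camera is an equidistant fisheye: a pixel r from the principal point sees the ray r / f radians off the axis. A picture is of the moment at which its call begins: read the wrist's pose just before it. get_calibration takes no time and is no camera call; for the wrist camera it gives the pose at the moment of the call.
- ctrl.close_job(): hands the job in, once; it reports no verdict.
The state is a dict: "time": time; "q": joint angles; "joint_vel": joint speeds; "effort": joint torques, N m; "position": TCP position; "eef_rot": TCP orientation; "contact_force": force on the tool from outside, world axes, zero at the start; "ft_torque": the same for the moment, N m; "gripper_width": finger opening in m.
Only numpy, scipy, OpenCV 4.12 (cv2) and the standard library are available. Lean on these libraries where they do the work, as an engineer would, in place of code of your own. Each camera call takes 0.05 s, during which the arm holds its last target. There are 200 camera calls.

TASK

Before the ship starts to roll, stow the long tube block: pick it up and lower it gently into the pocket of the plywood cradle, so that it lies flat and square, fully home on the pocket's floor, then let go. Do not drop it in, and leave the square tube block alone.

Things in the scene. Friction and masses are not known exactly. Their poses are not given: they have to be found in the camera images.
- long_block_center (a point): Centre (half-way up, 28 mm above the bench) of the long tube block: a loose upright oblong of grey plastic, 110 mm long (its x), 52 mm wide (y), 56 mm high (z), about 0.3 kg, with two rows of five dark tube bores on top. Grip it across the 52 mm width near mid-length. Either way round will do.
- square_block_center (a point): Centre (half-way up) of the other tube block, not to be moved: same grey plastic, 76 x 76 mm and 56 mm high, with three rows of three bores on its top. It stands loose on the bench. The two blocks may stand in either order.
- pocket_floor (a point): Middle of the pocket floor, on the 200 x 140 x 12 mm base board of a plywood cradle fixed to the bench. x: pocket length 124 mm; y: width 66 mm; z up. Walls 14 mm high, 12 thick, topped by guides flaring out 8 mm, to 24 mm above the floor. Full end walls; long sides have 28 mm of wall at each corner, 68 mm open between for fingers. Home, the long block's centre is 28 mm above this point.
Mind the look-alikes: they are no part of the job. Leave any green look-alike of the part that bears long_block_center alone.

How it is judged:
By the outcome, as a careful person would: the job done as asked, in the order asked, and still so for the second after the job is handed in, with the robot touching nothing.
It also fails if it takes over 38 s, if anything falls off the work surface, if the arm or the gripper's body presses on something with over 40 N, if the wrist force passes 120 N, or if a joint passes its speed limit or range.

## Working session

There is one attempt and no reset: what is moved stays moved. The work goes in short steps, Python scripts to look and compute and a tool call to move; the robot and the scene stay as the last step left them, time stands still between calls to the robot, and variables do not carry over. Pictures are saved under pics/ and viewed, about 8 in all and at most 12, crops included, and the job is handed in when it is done.

Besides the shell and the picture viewer there is one more tool, called after ">>>" by a JSON object that holds its "api" and its "payload". apply_moves: Moves the arm, as the interface text tells. Its arguments: {"type":"object","properties":{"motion":{"type":"array"}},"required":["motion"]}

```bash
mkdir -p pics
cat > h.py <<'E'
import numpy as np, cv2
from plant import ctrl
def snap(n,f):
    c=ctrl.get_calibration(n); im=ctrl.get_image(n); cv2.imwrite(f'pics/{f}.png',im[:,:,::-1]); np.save(f'pics/{f}.npy',c,allow_pickle=True); return c
def load(f): return np.load(f'pics/{f}.npy',allow_pickle=True).item()
def ray(c,uv,fish=False):
    x=(uv[0]-c['cx'])/c['fx'];y=(uv[1]-c['cy'])/c['fy']
    if fish:
        r=np.hypot(x,y); s=np.sin(r)/r if r>1e-9 else 1; d=np.array([x*s,y*s,np.cos(r)])
    else: d=np.array([x,y,1.])
    R=np.array(c['R']);return -R.T@np.array(c['t']), R.T@d/np.linalg.norm(d)
def atz(c,uv,z,fish=False):
    o,d=ray(c,uv,fish); return o+d*(z-o[2])/d[2]
def tri(rs):
    A=0;b=0
    for o,d in rs:
        P=np.eye(3)-np.outer(d,d);A=A+P;b=b+P@o
    X=np.linalg.solve(A,b); return X,[np.linalg.norm((np.eye(3)-np.outer(d,d))@(X-o)) for o,d in rs]
def proj(c,X,fish=False):
    p=np.array(c['R'])@np.array(X)+np.array(c['t'])
    if fish:
        r=np.hypot(p[0],p[1]);k=np.arctan2(r,p[2])/r;return [c['cx']+c['fx']*p[0]*k,c['cy']+c['fy']*p[1]*k]
    return [c['cx']+c['fx']*p[0]/p[2],c['cy']+c['fy']*p[1]/p[2]]
E
python3 - <<'E'
from h import *
for n in ("scene","side","wrist"):
    c=snap(n,n+'0'); print(n,c['fx'],c['cx'],c['cy'],-np.array(c['R']).T@np.array(c['t']),np.array(c['R'])[2])
print(ctrl.state())
E
```

```text
scene 476.44488519933174 318.8437062429691 242.94872755787935 [ 0.8124857  -0.26777294  0.66685574] [-0.39153091  0.40136866 -0.82801374]
side 510.20706699386346 323.55435695791505 226.94807056432347 [0.31161934 0.90389581 0.57352044] [ 0.22565312 -0.83358466 -0.50419966]
wrist 371.64829954431775 315.664760247395 241.9792466670667 [0.54963613 0.06646882 0.38487002] [-0.00229258 -0.23066596 -0.9730303 ]
{'time': 0.15, 'q': array([-5.90919684e+00,  5.02980632e+00,  7.86040396e+01, -2.82505128e-03,
        9.64623318e+01, -5.90710090e+00]), 'joint_vel': array([-0.0175627 , -0.10130958, -0.25012788, -0.01183026,  0.08557178,
        0.01785366]), 'effort': array([ 1.24418581e-03, -3.40636396e+01, -3.02795255e+01,  7.18983379e-02,
        3.04441026e-02, -1.11468453e-04]), 'position': array([ 5.49915010e-01, -2.24990321e-05,  4.03775931e-01]), 'eef_rot': array([[ 4.21932121e-05,  9.99998597e-01, -1.67474255e-03],
       [ 9.99999991e-01, -4.19854609e-05,  1.24084622e-04],
       [ 1.24014133e-04, -1.67474777e-03, -9.99998590e-01]]), 'contact_force': array([-0.18837156,  0.34118568,  0.19208849]), 'ft_torque': array([ 0.00384457, -0.07068188,  0.01350935]), 'gripper_width': 0.09375382938458886}
```

View pics/scene0.png

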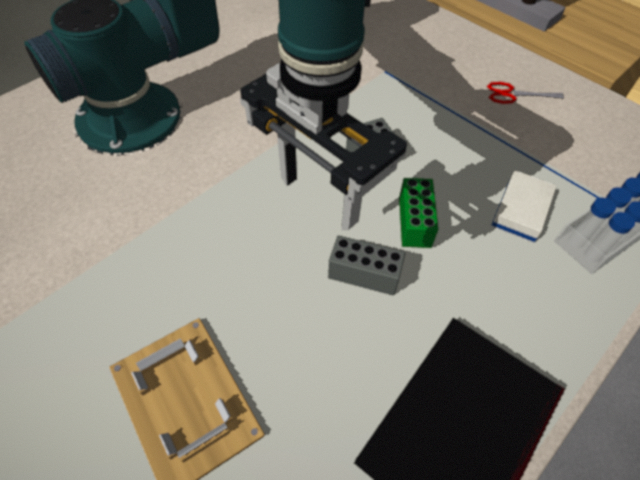

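View pics/wrist0.png

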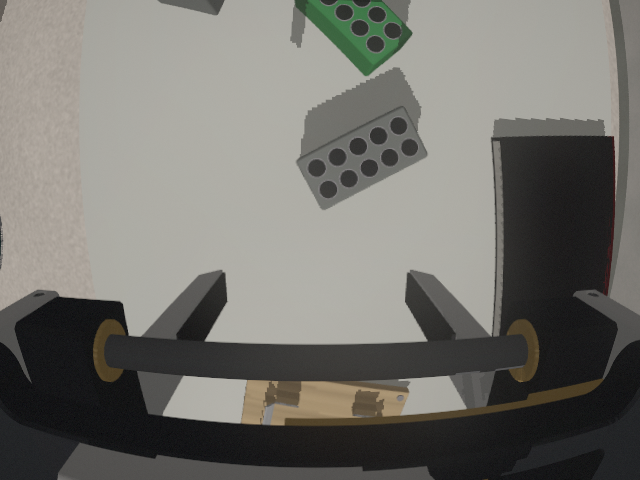

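Wrist: the grey 2x5 block lies around (362,158), with the green one above it at (355,30) and the cradle cut off at (325,400). Scene: grey long block (367,262), cradle (190,400), green look-alike (418,212). The square block isn't in this view.

View pics/side0.png

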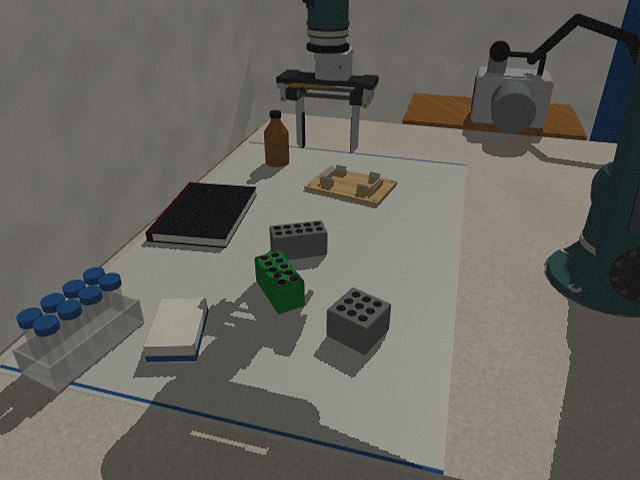

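Run:
```python
from h import *
cs,cw=load('scene0'),load('wrist0')
S=[(343,243),(396,257),(391,268),(339,254)];W=[(317,168),(399,126),(410,147),(328,189)]
P=[]
for s,w in zip(S,W):
    X,e=tri([ray(cs,s),ray(cw,w,True)]);print(X.round(4),np.round(e,4));P.append(atz(cw,w,.056,True))
P=np.array(P);print(P.round(4),P.mean(0),np.degrees(np.arctan2(*(P[1]-P[0]+P[2]-P[3])[1::-1])))
print([np.linalg.norm(P[i]-P[(i+1)%4]) for i in range(4)])
for uv in [(112,367),(202,320),(265,432)]: print(atz(cs,uv,.012))
```

```text
[0.5499 0.0553 0.0556] [0.0002 0.0002]
[0.6234 0.0947 0.054 ] [0.0003 0.0003]
[0.6323 0.0748 0.0555] [0.0014 0.0014]
[0.5595 0.0365 0.0552] [0.0003 0.0003]
[[0.55   0.0554 0.056 ]
 [0.6228 0.0943 0.056 ]
 [0.6332 0.0758 0.056 ]
 [0.5598 0.0367 0.056 ]] [0.59144547 0.06556185 0.056     ] 28.089246506992456
[np.float64(0.08254105106598261), np.float64(0.021228063584468753), np.float64(0.08312666917268946), np.float64(0.021036823198265445)]
[ 0.44806215 -0.30615014  0.012     ]
[ 0.47888027 -0.17267008  0.012     ]
[ 0.66482996 -0.21117772  0.012     ]
```

Side: the square block is at (358,318), well clear of the grey block at (298,240), and the cradle is at (350,186). The long block is at about (0.591, 0.066), its long axis at 28°, and its top triangulates to 55 mm. First I'll move to look at the cradle from above.

>>> {"api": "apply_moves", "payload": {"motion": [[-32,0,0,0,0,0,94],[-32,0,0,0,0,0,94],[-32,0,0,0,0,0,94],[-32,0,0,0,0,0,94],[-32,0,0,0,0,0,94],[-32,0,0,0,0,0,94],[-32,0,0,0,0,0,94],[-32,0,0,0,0,0,94],[-32,0,0,0,0,0,94],[-32,0,0,0,0,0,94]]}}

```text
time: 0.98
position: [0.5497, -0.3216, 0.4041]
eef_rot: [[0.0, 1.0, -0.001], [1.0, -0.0, 0.001], [0.001, -0.001, -1.0]]
contact_force: [0.6, 0.3, 0.2]
gripper_width: 0.0936
```

Run:
```python
from h import *
ctrl.get_image('wrist');c=snap('wrist','w1'); snap('scene','s1'); print(ctrl.state()['position'],ctrl.state()['joint_vel'].round(2))
```

```text
[ 0.54957113 -0.3222372   0.40321811] [ 2.66 -1.76  1.37  1.18  0.55  0.41]
```

View pics/w1.png

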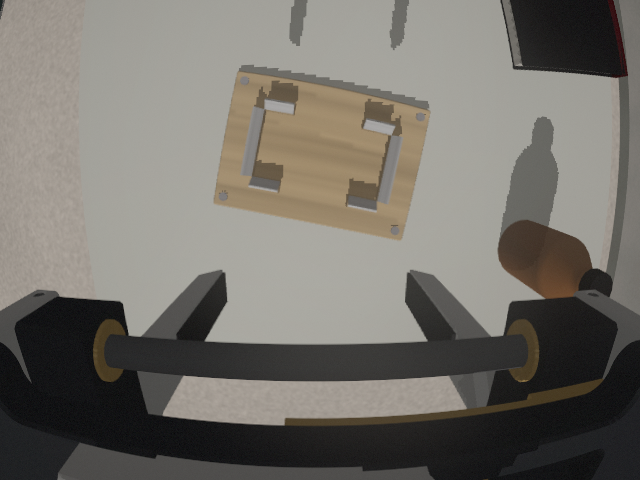

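Wrist: cradle board corners at about (240,71), (430,108), (402,240), (214,203), with the end walls near (253,143) and (391,170). I'll zoom in for precise pocket edges.

Run:
```python
from h import *
im=cv2.imread('pics/w1.png'); cv2.imwrite('pics/w1z.png',cv2.resize(im[60:250,205:445],None,fx=3.3,fy=3.3,interpolation=cv2.INTER_CUBIC))
cs,cw=load('scene0'),load('w1')
S=[(202,320),(265,432),(112,367)];W=[(240,71),(430,108),(214,203)]
for s,w in zip(S,W):
    X,e=tri([ray(cs,s),ray(cw,w,True)]);print(X.round(4),np.round(e,4))
W=[(240,71),(430,108),(402,240),(214,203)]
P=np.array([atz(cw,w,.012,True) for w in W]);print(P.round(4),P.mean(0).round(4))
print([np.linalg.norm(P[i]-P[(i+1)%4]).round(4) for i in range(4)],[np.degrees(np.arctan2(d[1],d[0])) for d in (P[1]-P[0],P[2]-P[3],P[0]-P[3],P[1]-P[2])])
# predict pocket features: wall top outline
c0=P.mean(0)[:2];d=P[1]-P[0]+P[2]-P[3];a=np.arctan2(d[1],d[0]);R=np.array([[np.cos(a),-np.sin(a)],[np.sin(a),np.cos(a)]])
for x,y,z in [(sx*x,sy*y,z) for x,y,z in((62,33,12),(62,33,26),(70,41,36)) for sx in(-1,1) for sy in(-1,1)]:
    uv=proj(cw,[*(c0+R@[x/1e3,y/1e3]),z/1e3],True);print((x,y,z),np.round(uv,1),np.round((np.array(uv)-[205,60])*3.3))
```

```text
[ 0.4689 -0.1694 -0.0072] [0.0005 0.0005]
[ 0.6648 -0.211   0.012 ] [0.0002 0.0002]
[ 0.4389 -0.3087 -0.0034] [0.0017 0.0017]
[[ 0.4727 -0.1733  0.012 ]
 [ 0.6648 -0.2108  0.012 ]
 [ 0.638  -0.3488  0.012 ]
 [ 0.4428 -0.3085  0.012 ]] [ 0.5546 -0.2604  0.012 ]
[np.float64(0.1958), np.float64(0.1406), np.float64(0.1994), np.float64(0.1384)] [np.float64(-11.03843208049704), np.float64(-11.681485992468028), np.float64(77.52760412709354), np.float64(79.00909815406534)]
(-62, -33, 12) [255.3 174.7] [166. 378.]
(-62, 33, 12) [267.2 110.3] [205. 166.]
(62, -33, 12) [375.8 198. ] [564. 455.]
(62, 33, 12) [389.2 134.5] [608. 246.]
(-62, -33, 26) [252.9 175.5] [158. 381.]
(-62, 33, 26) [265.3 108.7] [199. 161.]
(62, -33, 26) [378.  199.7] [571. 461.]
(62, 33, 26) [392.  133.8] [617. 244.]
(-70, -41, 36) [241.6 183. ] [121. 406.]
(-70, 41, 36) [257.1  97.9] [172. 125.]
(70, -41, 36) [385.9 210.8] [597. 498.]
(70, 41, 36) [403.8 127.1] [656. 221.]
```

View pics/w1z.png

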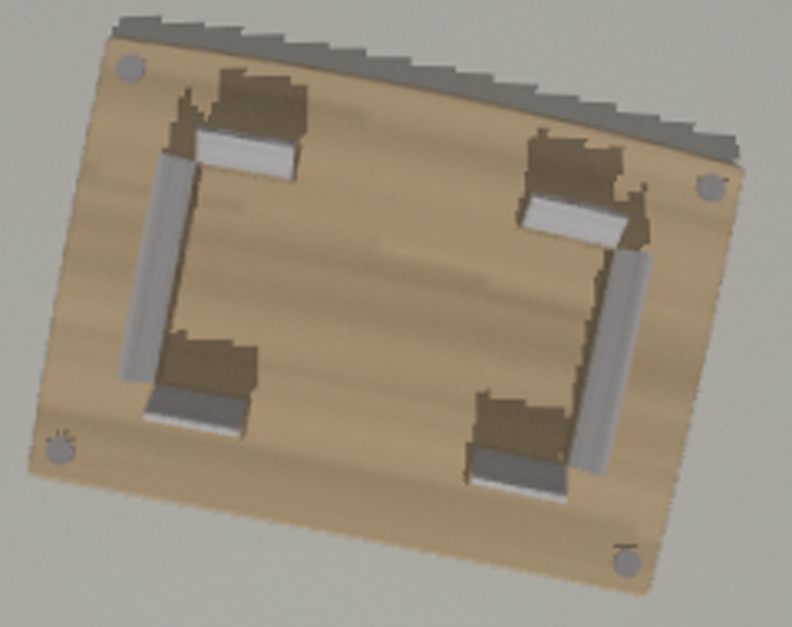

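The pocket agrees with the board centre to about 1 mm: centre (0.5546, -0.2604), floor z ≈ 0.012, axis -11.4°. Next I'll go over the block, then turn 62° and come down.

>>> {"api": "apply_moves", "payload": {"motion": [[38.8,4.2,0,0,0,0,94],[38.8,4.2,0,0,0,0,94],[38.8,4.2,0,0,0,0,94],[38.8,4.2,0,0,0,0,94],[38.8,4.2,0,0,0,0,94],[38.8,4.2,0,0,0,0,94],[38.8,4.2,0,0,0,0,94],[38.8,4.2,0,0,0,0,94],[38.8,4.2,0,0,0,0,94],[38.8,4.2,0,0,0,0,94]]}}

```text
time: 1.97
position: [0.591, 0.0713, 0.4049]
eef_rot: [[-0.002, 1.0, 0.0], [1.0, 0.002, 0.001], [0.001, 0.0, -1.0]]
contact_force: [1.4, 0.4, 0.6]
gripper_width: 0.094
```

>>> {"api": "apply_moves", "payload": {"motion": [[0,0,8,0,0,6.2,94],[0,0,8,0,0,6.2,94],[0,0,8,0,0,6.2,94],[0,0,8,0,0,6.2,94],[0,0,8,0,0,6.2,94],[0,0,8,0,0,6.2,94],[0,0,8,0,0,6.2,94],[0,0,8,0,0,6.2,94],[0,0,8,0,0,6.2,94],[0,0,8,0,0,6.2,94]]}}

```text
time: 2.8
position: [0.5912, 0.0694, 0.3243]
eef_rot: [[0.885, 0.466, -0.0], [0.466, -0.885, 0.001], [-0.0, -0.001, -1.0]]
contact_force: [-0.2, 0.3, -0.5]
gripper_width: 0.0944
```

Run:
```python
from h import *
ctrl.get_image('wrist');c=snap('wrist','w2'); s=ctrl.state();print(s['position'],s['eef_rot'].round(3),s['time'])
a=np.radians(28.1);ax=np.array([np.cos(a),np.sin(a)]);n=np.array([-np.sin(a),np.cos(a)])
for i,j in((-1,1),(1,1),(1,-1),(-1,-1)):print(np.round(proj(c,[*(np.array([.5915,.0656])+i*.0412*ax+j*.0105*n),.056],True)))
```

```text
[0.59092483 0.0692125  0.32290172] [[ 0.882  0.471 -0.004]
 [ 0.471 -0.882  0.   ]
 [-0.003 -0.002 -1.   ]] 2.9
[307. 308.]
[306. 193.]
[337. 193.]
[337. 308.]
```

View pics/w2.png

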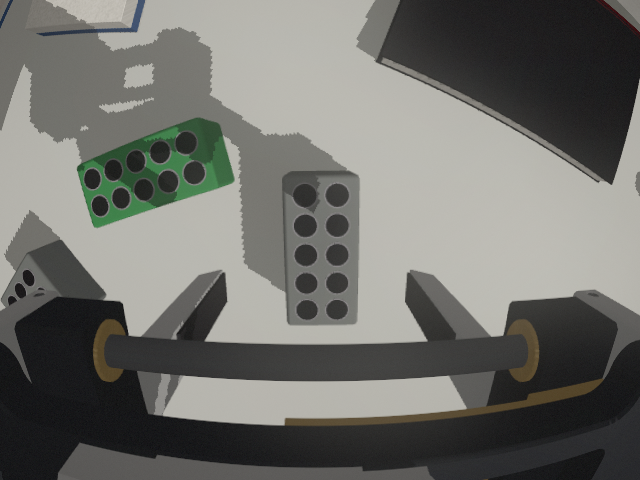

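The bores sit within 1–2 px of the prediction, so the block pose is confirmed at (0.5915, 0.0656), 28°. The green and square blocks are both clear of the fingers. I'll descend and grip.

>>> {"api": "apply_moves", "payload": {"motion": [[-1,3,12,0,0,0,94],[0,0,12,0,0,0,94],[0,0,12,0,0,0,94],[0,0,12,0,0,0,94],[0,0,12,0,0,0,94],[0,0,12,0,0,0,94],[0,0,12,0,0,0,94],[0,0,12,0,0,0,94],[0,0,10,0,0,0,94],[0,0,5,0,0,0,94]]}}

```text
time: 3.73
position: [0.592, 0.0648, 0.2114]
eef_rot: [[0.883, 0.469, -0.003], [0.469, -0.883, -0.0], [-0.003, -0.001, -1.0]]
contact_force: [-0.8, -0.8, 0.0]
gripper_width: 0.0939
```

>>> {"api": "apply_moves", "payload": {"motion": [[0,0,0,0,0,0,94],[0,0,0,0,0,0,80],[0,0,0,0,0,0,70],[0,0,0,0,0,0,60],[0,0,0,0,0,0,50],[0,0,0,0,0,0,40],[0,0,0,0,0,0,40],[0,0,0,0,0,0,40],[0,0,0,0,0,0,40],[0,0,0,0,0,0,40]]}}

```text
time: 4.57
position: [0.5925, 0.0651, 0.214]
eef_rot: [[0.883, 0.47, 0.0], [0.47, -0.883, 0.001], [0.0, -0.0, -1.0]]
contact_force: [-0.5, 1.7, 1.2]
gripper_width: 0.0519
```

Run:
```python
from h import *
s=ctrl.state();print(s['position'],s['eef_rot'].round(3),s['time'],s['contact_force'],s['gripper_width'])
```

```text
[0.59252711 0.06509365 0.2140148 ] [[ 0.883  0.47   0.   ]
 [ 0.47  -0.883  0.001]
 [ 0.    -0.    -1.   ]] 4.5667 [-0.53650979  1.70101201  1.23238362] 0.05192011413574909
```

Gripped at 51.9 mm. I'll lift it and then turn 39.4°.

>>> {"api": "apply_moves", "payload": {"motion": [[0,0,-4,0,0,0,40],[0,0,-8,0,0,0,40],[0,0,-10,0,0,0,40],[0,0,-12,0,0,0,40],[0,0,-12,0,0,0,40],[0,0,-12,0,0,0,40],[0,0,-12,0,0,0,40],[0,0,-12,0,0,0,40],[0,0,-12,0,0,0,40],[0,0,-6,0,0,0,40]]}}

```text
time: 5.4
position: [0.5929, 0.0649, 0.3165]
eef_rot: [[0.883, 0.47, 0.004], [0.47, -0.883, 0.0], [0.003, 0.002, -1.0]]
contact_force: [0.3, 0.1, -2.1]
gripper_width: 0.0518
```

>>> {"api": "apply_moves", "payload": {"motion": [[0,0,0,0,0,2,40],[0,0,0,0,0,4,40],[0,0,0,0,0,5,40],[0,0,0,0,0,5,40],[0,0,0,0,0,5,40],[0,0,0,0,0,5,40],[0,0,0,0,0,5,40],[0,0,0,0,0,4,40],[0,0,0,0,0,3,40],[0,0,0,0,0,1.4,40]]}}

```text
time: 6.23
position: [0.5925, 0.0649, 0.3137]
eef_rot: [[0.98, -0.199, -0.0], [-0.199, -0.98, -0.0], [-0.0, 0.0, -1.0]]
contact_force: [-0.5, 0.2, -2.1]
gripper_width: 0.0517
```

Run:
```python
from h import *
s=ctrl.state();R=s['eef_rot'];p=s['position'];print(p,R.round(3),s['time'],s['contact_force'],s['gripper_width'])
print(R.T@(np.array([.5546,-.2604,p[2]])-p)*1e3, np.degrees(np.arctan2(R[1,0],R[0,0])))
```

```text
[0.5925005  0.06487913 0.31372231] [[ 0.98  -0.199 -0.   ]
 [-0.199 -0.98  -0.   ]
 [-0.     0.    -1.   ]] 6.2333 [-0.45070303  0.17620925 -2.05327579] 0.05165286840187192
[2.77402606e+01 3.26302679e+02 2.87693127e-02] -11.505209539716358
```

>>> {"api": "apply_moves", "payload": {"motion": [[1,15,0,0,0,0,40],[3,30,0,0,0,0,40],[3,37,0,0,0,0,40],[3,40,0,0,0,0,40],[3,40,0,0,0,0,40],[3,40,0,0,0,0,40],[3,40,0,0,0,0,40],[3,38,0,0,0,0,40],[3,30,0,0,0,0,40],[2.7,16,0,0,0,0,40]]}}

```text
time: 7.07
position: [0.5542, -0.2638, 0.3137]
eef_rot: [[0.98, -0.201, -0.001], [-0.201, -0.98, -0.001], [-0.0, 0.001, -1.0]]
contact_force: [1.2, 0.6, -2.8]
gripper_width: 0.0514
```

>>> {"api": "apply_moves", "payload": {"motion": [[0,0,3,0,0,0,40],[0,0,5,0,0,0,40],[0,0,5,0,0,0,40],[0,0,5,0,0,0,40],[0,0,5,0,0,0,40],[0,0,4,0,0,0,40],[0,0,3,0,0,0,40],[0,0,0,0,0,0,40],[0,0,0,0,0,0,40],[0,0,0,0,0,0,40]]}}

```text
time: 7.9
position: [0.5554, -0.2601, 0.284]
eef_rot: [[0.98, -0.197, 0.001], [-0.197, -0.98, -0.0], [0.001, 0.0, -1.0]]
contact_force: [0.2, -0.0, -1.7]
gripper_width: 0.0519
```

Run:
```python
from h import *
for n in ('wrist','scene','side'): snap(n,n[0]+n[1]+'3')
s=ctrl.state();R=s['eef_rot'];p=s['position'];print(p,s['time'],s['contact_force'],s['gripper_width'],np.degrees(np.arctan2(R[1,0],R[0,0])))
print(R.T@(np.array([.5546,-.2604,p[2]])-p)*1e3)
c=load('wr3');a=np.radians(-11.4);ax=np.array([np.cos(a),np.sin(a)]);n=np.array([-np.sin(a),np.cos(a)])
for x,y,z in [(70,33,36),(70,-33,36),(62,33,26),(62,-33,26),(100,70,12),(100,-70,12),(34,41,36),(34,-41,36)]:print(x,y,np.round(proj(c,[*(np.array([.5546,-.2604])+x/1e3*ax+y/1e3*n),z/1e3],True)))
A=cv2.imread('pics/sc3.png')[270:480,60:320];B=cv2.imread('pics/si3.png')[80:250,260:450]
cv2.imwrite('pics/c3.png',np.hstack([cv2.resize(A,(400,323)),cv2.resize(B,(361,323))]))
```

```text
[ 0.55533123 -0.26027029  0.28417219] 8.05 [-0.38968675  0.63292013 -2.97552422] 0.051795463101274156 -11.40466587945087
[-6.91147121e-01  2.71740245e-01 -5.69005768e-04]
70 33 [262. 151.]
70 -33 [370. 151.]
62 33 [265. 164.]
62 -33 [367. 164.]
100 70 [214. 111.]
100 -70 [418. 111.]
34 41 [251. 209.]
34 -41 [381. 209.]
```

View pics/wr3.png

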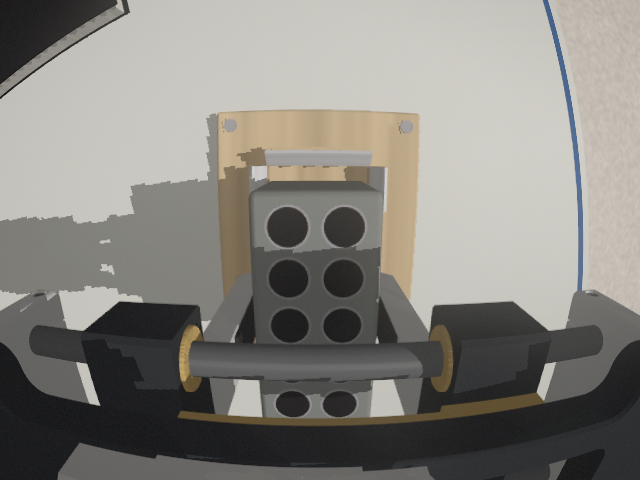

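View pics/c3.png

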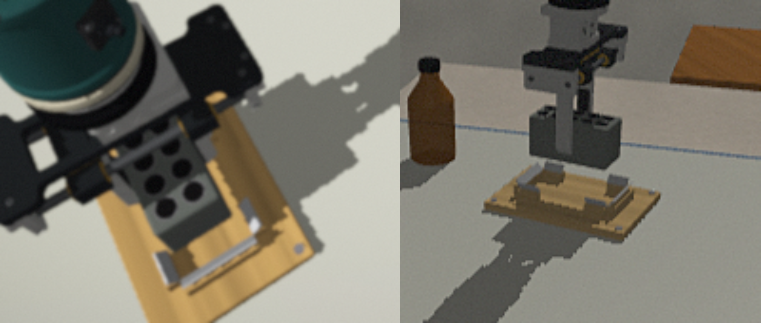

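The wrist view shows the cradle's far wall at cols 266–371, row 151 and the board corners at (218,113), (419,113). That is about 2 px right of and 1 px below the prediction, so the pocket is about 1.5 mm further along +y and 1 mm along -x (tool axes). The block hangs level and square over the pocket in the other views. I'll correct and lower.

>>> {"api": "apply_moves", "payload": {"motion": [[-1.6,1.5,0,0,0,0,40],[0,0,2,0,0,0,40],[0,0,5,0,0,0,40],[0,0,6,0,0,0,40],[0,0,6,0,0,0,40],[0,0,6,0,0,0,40],[0,0,6,0,0,0,40],[0,0,4,0,0,0,40],[0,0,3,0,0,0,40],[0,0,2,0,0,0,40]]}}

```text
time: 8.88
position: [0.5533, -0.2612, 0.243]
eef_rot: [[0.98, -0.198, -0.001], [-0.198, -0.98, 0.0], [-0.001, -0.0, -1.0]]
contact_force: [-0.8, 0.1, -1.9]
gripper_width: 0.0521
```

>>> {"api": "apply_moves", "payload": {"motion": [[0,0,2,0,0,0,40],[0,0,2,0,0,0,40],[0,0,2,0,0,0,40],[0,0,2,0,0,0,40],[0,0,2,0,0,0,40],[0,0,1,0,0,0,40],[0,0,1,0,0,0,40],[0,0,1,0,0,0,40],[0,0,0,0,0,0,40],[0,0,0,0,0,0,40]]}}

```text
time: 9.72
position: [0.5534, -0.2613, 0.2307]
eef_rot: [[0.98, -0.198, 0.0], [-0.198, -0.98, 0.0], [0.0, -0.0, -1.0]]
contact_force: [-0.2, 1.0, -2.1]
gripper_width: 0.0519
```

>>> {"api": "apply_moves", "payload": {"motion": [[0,0,0.5,0,0,0,40],[0,0,0.5,0,0,0,40],[0,0,0.5,0,0,0,40],[0,0,0.5,0,0,0,40],[0,0,0.5,0,0,0,40],[0,0,0.5,0,0,0,40],[0,0,0.5,0,0,0,40],[0,0,0.5,0,0,0,40],[0,0,0,0,0,0,40],[0,0,0,0,0,0,40]]}}

```text
time: 10.55
position: [0.5534, -0.2613, 0.2267]
eef_rot: [[0.98, -0.198, -0.0], [-0.198, -0.98, 0.0], [-0.0, -0.0, -1.0]]
contact_force: [0.0, 0.5, -2.5]
gripper_width: 0.0515
```

>>> {"api": "apply_moves", "payload": {"motion": [[0,0,0.3,0,0,0,40],[0,0,0.3,0,0,0,40],[0,0,0.3,0,0,0,40],[0,0,0.3,0,0,0,40],[0,0,0.3,0,0,0,40],[0,0,0,0,0,0,40],[0,0,0,0,0,0,40],[0,0,0,0,0,0,40],[0,0,0,0,0,0,40],[0,0,0,0,0,0,40]]}}

```text
time: 11.38
position: [0.5534, -0.2613, 0.226]
eef_rot: [[0.98, -0.198, 0.0], [-0.198, -0.98, -0.0], [0.0, 0.0, -1.0]]
contact_force: [-3.3, 1.3, 5.4]
gripper_width: 0.0517
```

Contact at TCP z = 0.226, which equals the grasp height 0.214 plus the 12 mm board, so the block is on the floor. I'll release with a modest opening, then rise.

>>> {"api": "apply_moves", "payload": {"motion": [[0,0,0,0,0,0,50],[0,0,0,0,0,0,52],[0,0,0,0,0,0,54],[0,0,0,0,0,0,58],[0,0,0,0,0,0,62],[0,0,0,0,0,0,66],[0,0,0,0,0,0,72],[0,0,0,0,0,0,72],[0,0,0,0,0,0,72],[0,0,0,0,0,0,72]]}}

```text
time: 12.22
position: [0.5534, -0.2613, 0.2252]
eef_rot: [[0.98, -0.198, 0.0], [-0.198, -0.98, -0.0], [0.0, -0.0, -1.0]]
contact_force: [-0.0, 0.2, 0.7]
gripper_width: 0.072
```

>>> {"api": "apply_moves", "payload": {"motion": [[0,0,-3,0,0,0,72],[0,0,-6,0,0,0,72],[0,0,-10,0,0,0,72],[0,0,-15,0,0,0,72],[0,0,-15,0,0,0,72],[0,0,-15,0,0,0,72],[0,0,-15,0,0,0,72],[0,0,-15,0,0,0,72],[0,0,-12,0,0,0,72],[0,0,-6,0,0,0,72]]}}

```text
time: 13.05
position: [0.5536, -0.2614, 0.3406]
eef_rot: [[0.98, -0.198, 0.004], [-0.198, -0.98, -0.002], [0.005, 0.002, -1.0]]
contact_force: [0.2, -0.3, -0.6]
gripper_width: 0.0719
```

>>> {"api": "apply_moves", "payload": {"motion": [[-10,0,-5,0,0,0,72],[-15,0,-5,0,0,0,72],[-15,0,-5,0,0,0,72],[-15,0,-5,0,0,0,72],[-15,0,-5,0,0,0,72],[-10,0,-5,0,0,0,72],[0,0,0,0,0,0,72],[0,0,0,0,0,0,72],[0,0,0,0,0,0,72],[0,0,0,0,0,0,72]]}}

```text
time: 13.88
position: [0.4754, -0.2456, 0.3666]
eef_rot: [[0.98, -0.197, -0.001], [-0.197, -0.98, 0.001], [-0.001, -0.0, -1.0]]
contact_force: [0.5, -0.5, 0.5]
gripper_width: 0.0721
```

Run:
```python
from h import *
for n in ('wrist','side'): snap(n,n[:2]+'4')
s=ctrl.state();print(s['position'],s['time'],s['contact_force'],s['gripper_width'])
c=load('wr4');a=np.radians(-11.4);ax=np.array([np.cos(a),np.sin(a)]);n=np.array([-np.sin(a),np.cos(a)])
for i,j in((-1,1),(1,1),(1,-1),(-1,-1)):print(np.round(proj(c,[*(np.array([.5534,-.2613])+i*.0412*ax+j*.0105*n),.068],True)))
A=cv2.imread('pics/wr4.png')[60:340,180:450];B=cv2.imread('pics/si4.png')[120:230,280:420]
cv2.imwrite('pics/c4.png',np.hstack([cv2.resize(A,(400,415)),cv2.resize(B,(400,415))]))
```

```text
[ 0.47540677 -0.24557953  0.36652323] 13.9833 [-0.24157414 -0.19949275  0.14644125] 0.07224259929779608
[302. 192.]
[302.  84.]
[330.  84.]
[330. 192.]
```

View pics/c4.png

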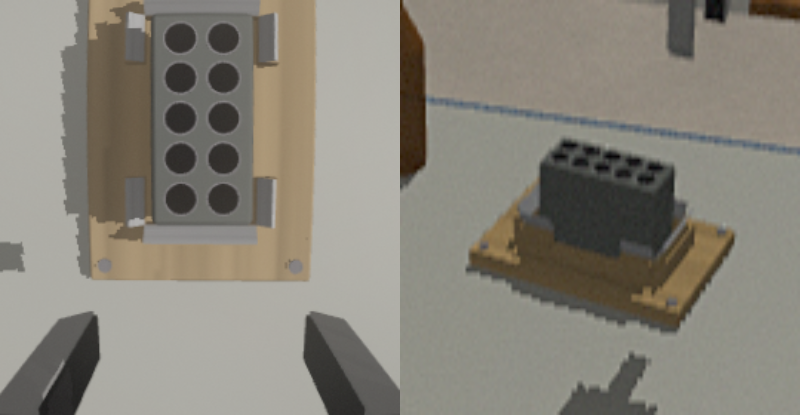

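The block lies square and level between the guides, with a gap on all sides. The bores, at (301,86)–(331,194), are within 2 px of the prediction for a fully home block, and the gripper is clear. Handing in.

```bash
python3 -c "
from plant import ctrl
print(ctrl.close_job())"
```

```text
the job is handed in; nothing more can be done
None
```

The long tube block is in the cradle pocket, lying flat and square on the floor, and the job was handed in at about 14 s of the 38 s allowed. I gripped it across its 52 mm width, lowered it in small steps until I felt light contact of about 5 N, and only then let go.

- **Height:** contact came at TCP z = 0.226 m. That is the grasp height of 0.214 m plus the 12 mm base board, so the block is fully home.
- **Position:** in the last wrist picture the bores were within 2 px of where a fully home block should show them. The side view shows the block level between the guides, and the gripper is clear with no contact force.
- **Other blocks:** I did not touch the square block or the green look-alike. I did not photograph either of them again after the move.
- **Disagreements:** the wrist view above the pocket put the cradle about 1.5 mm from my first measurement, and I corrected for that before lowering. Two of the three cradle corners I triangulated using the scene camera gave heights 15–20 mm too low, so I used the stated board height. The height at contact then agreed with it.

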